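# Refill the pick-up tray of a battery dispenser with its lid lever

## Robot

A 6-joint arm with a two-finger parallel gripper is mounted at the origin on the work surface. World frame = base frame: x ahead of the robot, y to its left, z up, the work surface at z = 0. Lengths are in mm, angles in rad, forces in N, time in s.
With the tool pointing down it reaches from about 350 to 875 mm from the base axis. Payload 4.2 kg.
Tool frame: the origin (TCP) lies midway between the tips of the shut fingers; the grasp point (between the pads) lies 19 mm behind it (arm.tcp_to_grasp is the distance from the TCP to the grasp point, in mm); z points along the fingers, y is the line along which they close (so a half turn about z gives the same grasp; the last joint's range is limited). The gripper opens to 85 mm and grips with 20 to 120 N. Pads are 22 mm wide; open, the fingers measure 114 mm over their backs; the gripper's body (76 mm by 85 mm) begins 54 mm behind the grasp point. The pads swing forward as they close: fully open they stand 13 mm farther back than shut.
Start: joints at [-0.89, 0.385, 0.008, 0, -1.194, -0.259], TCP at [255.89, -570.193, 231.312] pointing down, gripper open.
Joint ranges: [-3.14, 3.14], [-1.21, 2.06], [-1.07, 1.41], [-3.16, 2.05], [-2.99, -0.16], [-3.1, 3.1]. Speed limits (rad/s): [2.79, 2.79, 3.14, 3.14, 3.14, 3.14].

## Interface

Orientations are given as a unit quaternion [x, y, z, w].
In Python, from bench import arm, imaging, job, models gives the robot as it stands.
- The arm moves only by the tool arm_command, never from a script. Its argument "rows" is a list of rows, each an object with "grip": the opening, from 0 (shut) to 1 (fully open); "linear": the shift along the tool's x, y, z in mm, a list of three; "rot": the turn, a rotation vector about the tool's x, y, z in rad, a list of three. In form: [{"grip": grip, "linear": [tx, ty, tz], "rot": [rx, ry, rz]}, ...]. A call has 1 to 10 rows; each row is the pose to reach, as a shift and turn from the pose commanded when the call began, along the tool's axes at that moment; what a row does not reach only later rows make up. A row lasts 1/8 s, in which the tool goes at most 62.5 mm and 10.7 degrees, less where a joint would pass 70% of its speed; a pose out of reach is approached as far as the arm can. A call with a gripper value outside its range is refused whole. The fingers move at their own pace and stop on an object; the grip force is fixed at half the most. Time passes only in rows, so rows that repeat a pose let the fingers close. It gives the time, the measured TCP pose, the force, the opening and the grip force at its end, in the units of the state.
- arm.read_state(): the state, without advancing time (a new reading comes with each control period).
- imaging.get_image(name): name is "scene" or "top" or "wrist"; returns a dict with "frame" (400x640x3 uint8, red, green, blue), "fx", "fy", "cx", "cy" (pixels), "extrinsics" (4x4, takes a point from world to camera coordinates); the wrist camera has in their place "T_tool_cam" (4x4, takes a point from camera to tool coordinates, whose origin is the TCP and whose axes are the flange's). Camera axes: x right, y down, z forward; pixel columns grow to the right and rows downward; lengths in mm; the calibration is good to about 2 mm. A picture is of the moment at which its call begins: read the wrist's pose just before it. There is no depth.
- job.job_done(): hands the job in; it is judged then, once.
Trained networks look in a picture, given as the dict that the camera call returned (one of the last four; its "shot" number tells which), for a name from the list of things; names that differ only in an ending like _2 or _b are one class to them, and where a whole thing is asked for, a point or a joint stands for the part that bears it (a point fixed in the world has none). Each returns a list of dicts, best first, with "score" (0 to 1); they miss things now and then, are a little off and sometimes report something else, mostly with a low value. They report only what shows in the picture. A call takes as long as a camera call.
- models.spot_in(picture, query): "rect" ([left, top, right, bottom] in pixels, round what is visible of it).
- models.tip_of(picture, query): "pixel" ([column, row] in pixels: a listed point, or the origin of a listed thing).
The state is a dict: "clock": time; "joints": joint angles; "joint_vel": joint speeds; "joint_efforts": joint torques, N m; "position": TCP position; "ee_rot": TCP orientation; "contact_force": force on the tool from outside, world axes, zero at the start; "wrist_torque": the same for the moment, N m; "gripper_width": finger opening in mm; "grasp_force": force on a finger pad.
Only numpy, scipy, OpenCV 4.12 (cv2) and the standard library are available. Lean on these libraries where they do the work, as an engineer would, in place of code of your own. Each camera call takes 0.05 s, during which the arm holds its last target. There are 200 camera calls.

## Task

The pick-up tray of the wider battery dispenser is empty. With a fingertip, press the pad of that dispenser's side lever all the way down so that its lid lifts, keep it down until all three D cells have rolled out into the tray, then ease the lever up so that the lid comes down to fully shut without slamming, and take the hand away. Work only by the lever: do not touch the lid or the batteries, and leave the other dispenser and everything else on the bench as it is.

Things in the scene. Friction and masses are not known exactly. Their poses are not given: they have to be found in the camera images.
- dispenser_d: the wider gravity-feed dispenser, fixed, for D cells, tray empty. Origin: centre of its foot on the bench; x to its back, y left, z up. Steel chute, 74 wide over 3 mm walls; floor at z = 62 + 0.213 x. Hopper x -10 to 138, walls 44 above floor, under the lid; in front of it the open tray to a lip at x -144 (top z 63), walls 28 above floor.
- lid_d: that dispenser's lid: steel frame with a clear window and a front lip that closes the hopper mouth, 147 long. Origin on its hinge at the back: x 135, z 137 in the dispenser's frame; its front edge swings up and back. 0.24 to 0.39 kg, no spring, little damping: let go, it falls shut and takes the lever up with it.
- lid_d_angle (a joint): opening angle of that lid, rad: 0 shut, about 0.93 with its lever right down
- lever_d: steel side lever of that dispenser, joined to the lid by a push rod. Origin on its pivot on the right (-y) wall: x 30, y -50, z 85 in the dispenser's frame; the pad is 187 in front of the pivot.
- pad_d (a point): centre of the top of the 40 x 40 rubber pad at that lever's front end; at rest at x -157, y -69, z 135 in the dispenser's frame. Pressed, it swings 0.42 rad about the pivot, dropping about 79 mm to its stop, at 1.5 to 5 N. The lid turns 1.7 (near shut) to 2.5 times as fast as the lever.
- dispenser_c: the narrower gravity-feed dispenser, fixed, for C cells, two in its tray, two in its hopper. Origin: centre of its foot on the bench; x to its back, y left, z up. Steel chute, 62 wide over 3 mm walls; floor at z = 62 + 0.213 x. Hopper x -10 to 138, walls 44 above floor, under the lid; in front of it the open tray to a lip at x -144 (top z 63), walls 28 above floor.
- lid_c_angle (a joint): opening angle of the narrower dispenser's lid (like the wider one's), rad: 0 shut, as it must stay
- pad_c (a point): centre of the top of the 40 x 40 rubber pad at that lever's front end; at rest at x -157, y -63, z 135 in the dispenser's frame. Pressed, it swings 0.42 rad about the pivot, dropping about 79 mm to its stop, at 1.5 to 5 N. The lid turns 1.7 (near shut) to 2.5 times as fast as the lever.
- d_cell_1: D cell, 34 dia x 61 long, 140 g, black and copper, lying across the wider dispenser's chute (its y axis along the chute's y); origin at its centre. Starts in the hopper under the lid; rolls down into the tray by itself once the lid is up, in about half a second.
- d_cell_2: D cell, 34 dia x 61 long, 140 g, black and copper, lying across the wider dispenser's chute (its y axis along the chute's y); origin at its centre. Starts in the hopper under the lid; rolls down into the tray by itself once the lid is up, in about half a second.
- d_cell_3: D cell, 34 dia x 61 long, 140 g, black and copper, lying across the wider dispenser's chute (its y axis along the chute's y); origin at its centre. Starts in the hopper under the lid; rolls down into the tray by itself once the lid is up, in about half a second.
- c_cell_1: C cell, 26 dia x 50 long, in the narrower dispenser; origin at its centre. Leave alone.
- c_cell_2: C cell, 26 dia x 50 long, in the narrower dispenser; origin at its centre. Leave alone.
- c_cell_3: C cell, 26 dia x 50 long, in the narrower dispenser; origin at its centre. Leave alone.
- c_cell_4: C cell, 26 dia x 50 long, in the narrower dispenser; origin at its centre. Leave alone.
- fuse_jar: small glass jar with white cap, 40 dia x 62 tall, usually between the dispensers; bystander; origin at the centre of its underside
- tape_roll: roll of black insulating tape lying flat, 70 dia x 19 tall; bystander; origin at the centre of its underside
- screwdriver: screwdriver with grey handle lying flat, 190 long; bystander; origin under it, within its length
- lamp_carton: white lamp carton standing upright, 64 x 64 x 112; bystander; origin at the centre of its underside
- cable_reel: small wooden cable reel standing on its flange, 90 dia x 50 tall; bystander; origin at the centre of its underside
- junction_box: white plastic junction box lying flat, 87 x 87 x 44; bystander; origin at the centre of its underside

How it is judged:
By the outcome, as a careful person would: the job done as asked, in the order asked, and still so for the second after the job is handed in, with the robot touching nothing.
It also fails if it takes over 40 s, if anything falls off the work surface, if the arm or the gripper's body presses on something with over 40 N, if the wrist force passes 120 N, or if a joint passes its speed limit or range.

## Working session

There is one attempt and no reset: what is moved stays moved. The work goes in short steps, Python scripts to look and compute and a tool call to move; the robot and the scene stay as the last step left them, time stands still between calls to the robot, and variables do not carry over. Pictures are saved under pics/ and viewed, at most 10 in all, crops included, and the job is handed in when it is done.

Besides the shell and the picture viewer there is one more tool, called after "Call:" as name(argument=value, ...), one argument or row to a line, values as JSON. arm_command: Moves the arm, as the interface text tells. Its arguments: {"type":"object","properties":{"rows":{"type":"array"}},"required":["rows"]}

```bash
mkdir -p pics; cat > h.py <<'E'
import numpy as np,cv2
from bench import arm,imaging,job,models
from scipy.spatial.transform import Rotation as R
def snap(n,f=None):
    p=imaging.get_image(n)
    if f: cv2.imwrite('pics/'+f,p['frame'][:,:,::-1])
    return p
def ray(p,px):
    E=np.array(p['extrinsics']);d=np.array([(px[0]-p['cx'])/p['fx'],(px[1]-p['cy'])/p['fy'],1])
    return -E[:3,:3].T@E[:3,3],E[:3,:3].T@d
def atz(p,px,z):
    o,d=ray(p,px);return o+d*(z-o[2])/d[2]
def proj(p,X):
    E=np.array(p['extrinsics']);c=E[:3,:3]@np.array(X)+E[:3,3]
    return np.array([p['fx']*c[0]/c[2]+p['cx'],p['fy']*c[1]/c[2]+p['cy']])
def tri(obs):
    A=0;b=0
    for p,px in obs:
        o,d=ray(p,px);d=d/np.linalg.norm(d);M=np.eye(3)-np.outer(d,d);A=A+M;b=b+M@o
    return np.linalg.solve(A,b)
E
python3 - <<'E'
from h import *
np.set_printoptions(precision=1,suppress=True)
s=arm.read_state();print(s['position'],s['ee_rot'],s['clock'])
t=snap('top','t1.png');c=snap('scene','s1.png')
for q in ['pad_d','pad_c','dispenser_d','dispenser_c','lid_d','lever_d','d_cell_1','fuse_jar','lamp_carton']:
    for n,p in(('top',t),('scene',c)):
        print(q,n,[(np.round(r['pixel']),round(r['score'],2)) for r in models.tip_of(p,q)[:3]])
for n,p in(('top',t),('scene',c)):
    o,d=ray(p,(320,200));print(n,o,d)
E
```

```text
[ 255.7 -569.7  230.2] [-0.2  1.   0.  -0. ] 0.0
pad_d top [(array([260., 239.]), 0.86)]
pad_d scene [(array([360., 162.]), 0.75), (array([243., 158.]), 0.55)]
pad_c top [(array([260., 239.]), 0.86)]
pad_c scene [(array([360., 162.]), 0.75), (array([243., 158.]), 0.55)]
dispenser_d top [(array([375., 200.]), 0.86), (array([239., 192.]), 0.78)]
dispenser_d scene [(array([258., 226.]), 0.66), (array([383., 228.]), 0.59)]
dispenser_c top [(array([375., 200.]), 0.86), (array([239., 192.]), 0.78)]
dispenser_c scene [(array([258., 226.]), 0.66), (array([383., 228.]), 0.59)]
lid_d top [(array([389., 150.]), 0.74)]
lid_d scene [(array([243., 242.]), 0.59), (array([446., 163.]), 0.16)]
lever_d top [(array([397., 195.]), 0.8)]
lever_d scene [(array([236., 216.]), 0.73)]
d_cell_1 top []
d_cell_1 scene []
fuse_jar top [(array([311., 183.]), 0.7), (array([399., 195.]), 0.68)]
fuse_jar scene [(array([324., 240.]), 0.59)]
lamp_carton top [(array([141., 206.]), 0.59)]
lamp_carton scene [(array([474., 208.]), 0.8), (array([377., 184.]), 0.46)]
top [ 401.4  -20.6 1499. ] [ 0.1 -0.  -1. ]
scene [1342.1  -66.7 1222.5] [-0.6  0.  -0.8]
```

```bash
python3 -c "
import cv2,numpy as np
a=cv2.imread('pics/t1.png');b=cv2.imread('pics/s1.png')
cv2.imwrite('pics/a1.png',a)"
```

```text
(no output)
```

View pics/t1.png

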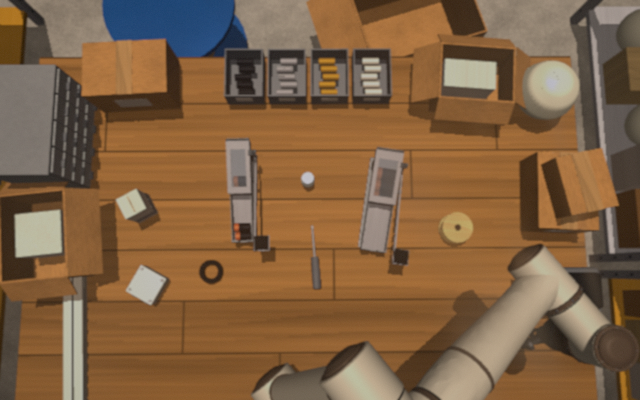

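View pics/s1.png

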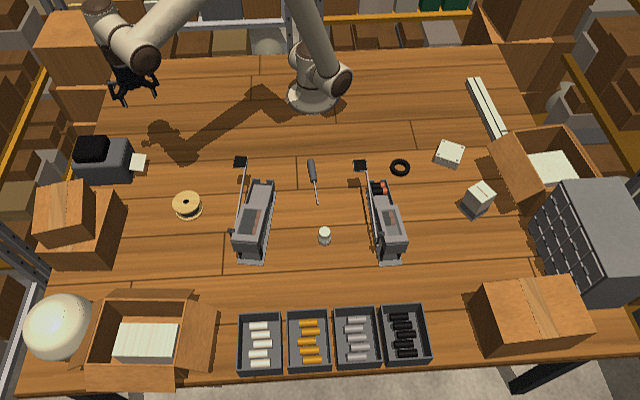

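The top view shows the wider dispenser with the empty tray on the right, with its pad near (400,257); in the scene view that pad is near (240,161). The other dispenser has red cells in its tray at top (242,232) and isn't the one to work on. Next I'll refine the pad position.

```bash
python3 - <<'E'
from h import *
np.set_printoptions(precision=1,suppress=True)
t=snap('top');c=snap('scene')
def blob(p,u,v,r=13):
    g=p['frame'][v-r:v+r+1,u-r:u+r+1].max(2).astype(int)
    m=(g<50).astype(np.uint8)
    n,l,st,ce=cv2.connectedComponentsWithStats(m)
    i=1+np.argmax(st[1:,4]);print(st[i],g.min());return ce[i]+[u-r,v-r]
a=blob(t,400,257);b=blob(c,240,161);print(a,b)
X=tri([(t,a),(c,b)]);print('pad',X,proj(t,X)-a,proj(c,X)-b, atz(t,a,135),atz(c,b,135))
# axis of dispenser: hinge origin/lever/dispenser in top
H=atz(t,(389,150),137);L=atz(t,(397,195),85);D=atz(t,(375,200),0);D2=atz(c,(258,226),0);L2=atz(c,(236,216),85);H2=atz(c,(243,242),137)
print(H,H2,'L',L,L2,'D',D,D2)
obs=dict(pad=(X[:2],(-157,-69)),D=(D[:2],(0,0)),H=(H[:2],(135,0)),L=(L[:2],(30,-50)),D2=(D2[:2],(0,0)),L2=(L2[:2],(30,-50)))
from scipy.optimize import least_squares
def res(q):
    M=np.array([[np.cos(q[2]),-np.sin(q[2])],[np.sin(q[2]),np.cos(q[2])]])
    return np.concatenate([w-(M@np.array(l)+q[:2]) for w,l in obs.values()])
s=least_squares(res,[500,-150,0],loss='soft_l1',f_scale=5)
print(s.x[:2],'yaw %.3f'%s.x[2]);print(s.fun.reshape(-1,2))
E
python3 -c "
import cv2
a=cv2.imread('pics/t1.png')[130:290,330:450]
cv2.imwrite('pics/crop.png',cv2.resize(a,None,fx=3.7,fy=3.7,interpolation=2))"
```

```text
[18 15  1  1  1] 49
[  6   8  14  11 124] 11
[405. 259.] [239.5 161.3]
pad [ 429.2 -267.   128.6] [-1.9  0. ] [-1.6 -0.1] [ 429.1 -271.1  135. ] [ 435.4 -260.6  135. ]
[ 736.2 -234.6  137. ] [ 734.4 -239.7  137. ] L [ 615.  -262.6   85. ] [ 612.1 -272.5   85. ] D [ 612.7 -208.9    0. ] [ 601.2 -214.3    0. ]
[ 597.9 -214.7] yaw 18.710
[[-3.6 -5.8]
 [14.8  5.8]
 [ 4.7 -1.1]
 [-5.6  5.8]
 [ 3.3  0.4]
 [-8.5 -4.1]]
```

View pics/crop.png

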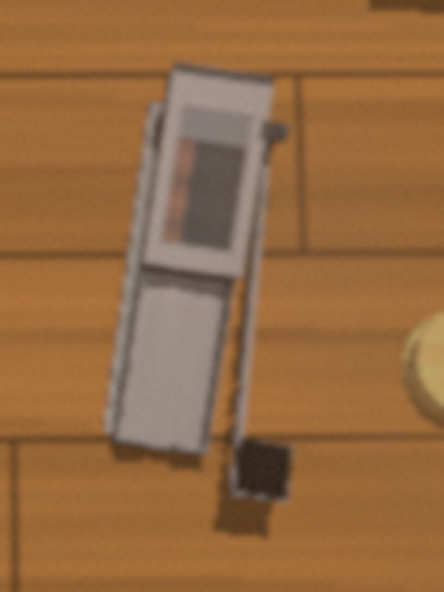

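The crop puts the pad centre at top pixel (401,257). At z=135 the top view then gives about (434,-261) and the scene view (435,-261), which agree. With yaw ≈ -0.14, the origin is about (600,-215).

```bash
cat > m.py <<'E'
from h import *
import sys
np.set_printoptions(precision=2,suppress=True)
s=arm.read_state();M=R.from_quat(s['ee_rot']).as_matrix();P=np.array(s['position'])
print(s['clock'],P,s['contact_force'],s['gripper_width']);print('axes cols\n',M)
if len(sys.argv)>3:
    T=np.array(list(map(float,sys.argv[1:4])));print('shift',M.T@(T-P))
E
python3 m.py 435 -261 175
```

```text
1.1 [ 255.89 -570.17  231.31] [-0.15  0.02  0.7 ] 85.25616953308025
axes cols
 [[-0.91 -0.41  0.  ]
 [-0.41  0.91  0.  ]
 [-0.    0.   -1.  ]]
shift [-289.98  208.75   56.33]
```

Call:
arm_command(
  rows=[
    {"grip": 0,"linear": [-36,26,0],"rot": [0,0,0.07]},
    {"grip": 0,"linear": [-72,52,0],"rot": [0,0,0.14]},
    {"grip": 0,"linear": [-109,78,8],"rot": [0,0,0.21]},
    {"grip": 0,"linear": [-145,104,16],"rot": [0,0,0.28]},
    {"grip": 0,"linear": [-181,130,26],"rot": [0,0,0.35]},
    {"grip": 0,"linear": [-217,157,36],"rot": [0,0,0.42]},
    {"grip": 0,"linear": [-254,183,46],"rot": [0,0,0.49]},
    {"grip": 0,"linear": [-280,201,54],"rot": [0,0,0.54]},
    {"grip": 0,"linear": [-290,209,56],"rot": [0,0,0.56]},
    {"grip": 0,"linear": [-290,209,56],"rot": [0,0,0.56]},
  ],
)

```text
clock: 2.35
position: [435.3, -260.1, 175.3]
ee_rot: [0.068, 0.998, -0.0, -0.0]
contact_force: [-0.0, 0.0, 0.1]
gripper_width: 0.3
grasp_force: 0.0
```

```bash
python3 - <<'E'
from h import *
np.set_printoptions(precision=1,suppress=True)
s=arm.read_state();p=snap('wrist','w1.png')
T=np.array(p['T_tool_cam']);M=np.eye(4);M[:3,:3]=R.from_quat(s['ee_rot']).as_matrix();M[:3,3]=s['position']
p['extrinsics']=np.linalg.inv(M@T)
print(s['clock'],s['position'],s['contact_force'],s['gripper_width'])
print('TCP px',proj(p,s['position']))
for r in models.tip_of(p,'pad_d'): print(r['pixel'],r['score'],atz(p,r['pixel'],135))
t=snap('top');c=snap('scene','s2.png')
E
```

```text
2.35 [ 435.3 -260.1  175.3] [-0.   0.   0.1] 0.2797394840734681
TCP px [315.2 258.6]
[317.5, 228.4] 0.57 [ 435.3 -258.9  135. ]
```

View pics/w1.png

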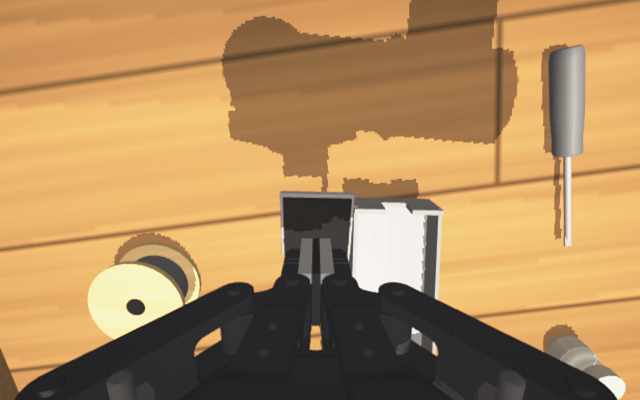

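The wrist view shows the pad at columns 282–352 with the shut fingertips centred over it near column 316. Pressing now.

Call:
arm_command(
  rows=[
    {"grip": 0,"linear": [2,0,12],"rot": [0,0,0]},
    {"grip": 0,"linear": [4,0,26],"rot": [0,0,0]},
    {"grip": 0,"linear": [4,0,34],"rot": [0,0,0]},
    {"grip": 0,"linear": [4,0,39],"rot": [0,0,0]},
    {"grip": 0,"linear": [5,0,44],"rot": [0,0,0]},
    {"grip": 0,"linear": [6,0,50],"rot": [0,0,0]},
  ],
)

```text
clock: 3.3
position: [428.9, -260.0, 125.5]
ee_rot: [0.069, 0.998, -0.0, 0.0]
contact_force: [-2.1, -0.6, 3.5]
gripper_width: -0.1
grasp_force: 1.5
```

Call:
arm_command(
  rows=[
    {"grip": 0,"linear": [1,0,6],"rot": [0,0,0]},
    {"grip": 0,"linear": [2,0,13],"rot": [0,0,0]},
    {"grip": 0,"linear": [3,0,20],"rot": [0,0,0]},
    {"grip": 0,"linear": [3,0,27],"rot": [0,0,0]},
    {"grip": 0,"linear": [3,0,34],"rot": [0,0,0]},
    {"grip": 0,"linear": [3,0,41],"rot": [0,0,0]},
    {"grip": 0,"linear": [3,0,48],"rot": [0,0,0]},
    {"grip": 0,"linear": [3,0,54],"rot": [0,0,0]},
    {"grip": 0,"linear": [2,0,59],"rot": [0,0,0]},
  ],
)

```text
clock: 4.42
position: [426.7, -259.6, 65.8]
ee_rot: [0.069, 0.998, 0.0, -0.0]
contact_force: [-2.5, -0.3, 3.3]
gripper_width: 0.2
grasp_force: 1.8
```

Call:
arm_command(
  rows=[
    {"grip": 0,"linear": [0,0,2],"rot": [0,0,0]},
    {"grip": 0,"linear": [0,0,4],"rot": [0,0,0]},
    {"grip": 0,"linear": [0,0,5],"rot": [0,0,0]},
  ],
)

```text
clock: 4.8
position: [427.2, -259.7, 61.3]
ee_rot: [0.069, 0.998, -0.0, 0.0]
contact_force: [-2.6, 1.5, 2.8]
gripper_width: -0.0
grasp_force: 1.7
```

Call:
arm_command(
  rows=[
    {"grip": 0,"linear": [0,0,1],"rot": [0,0,0]},
    {"grip": 0,"linear": [0,0,2],"rot": [0,0,0]},
  ],
)

```text
clock: 5.05
position: [427.4, -259.8, 59.5]
ee_rot: [0.069, 0.998, -0.0, 0.001]
contact_force: [-1.9, 0.3, 2.4]
gripper_width: -0.2
grasp_force: 1.6
```

Call:
arm_command(
  rows=[
    {"grip": 0,"linear": [0,0,1],"rot": [0,0,0]},
    {"grip": 0,"linear": [0,0,1],"rot": [0,0,0]},
  ],
)

```text
clock: 5.3
position: [427.5, -259.8, 58.4]
ee_rot: [0.069, 0.998, -0.0, 0.001]
contact_force: [-0.9, 1.1, 2.5]
gripper_width: -0.1
grasp_force: 1.4
```

Call:
arm_command(
  rows=[
    {"grip": 0,"linear": [0,0,1],"rot": [0,0,0]},
    {"grip": 0,"linear": [0,0,2],"rot": [0,0,0]},
  ],
)

```text
clock: 5.55
position: [427.7, -259.8, 56.5]
ee_rot: [0.069, 0.998, -0.0, 0.001]
contact_force: [0.3, 0.7, 2.6]
gripper_width: -0.1
grasp_force: 1.5
```

```bash
python3 - <<'E'
from h import *
s=arm.read_state();print(s['clock'],s['position'],s['contact_force'])
t=snap('top');c=snap('scene')
a=t['frame'][130:290,330:450];b=c['frame'][120:280,200:320]
cv2.imwrite('pics/c2.png',cv2.resize(np.hstack([a,b]),None,fx=3.3,fy=3.3,interpolation=2)[:,:,::-1])
for p in(t,c):print([(r['rect'],r['score']) for r in models.spot_in(p,'d_cell_1')])
E
```

```text
5.55 [ 427.73224439 -259.82272158   56.51012524] [0.25377956 0.66054208 2.60377609]
[([368.0, 212.9, 389.9, 231.3], 0.51)]
[([255.3, 180.1, 272.5, 185.9], 0.47), ([258.7, 194.3, 269.6, 202.8], 0.46)]
```

View pics/c2.png

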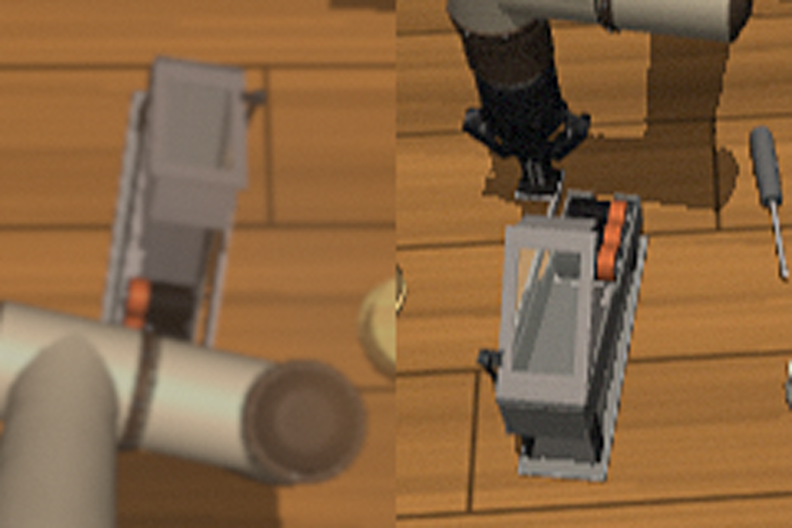

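The lid is up, and three orange cell ends show in the tray with the hopper empty. The stop hasn't been felt yet, so I'll press on in 1 mm steps.

Call:
arm_command(
  rows=[
    {"grip": 0,"linear": [0,0,1],"rot": [0,0,0]},
    {"grip": 0,"linear": [0,0,2],"rot": [0,0,0]},
  ],
)

```text
clock: 6.0
position: [427.9, -259.9, 54.6]
ee_rot: [0.069, 0.998, -0.0, 0.001]
contact_force: [1.6, 0.7, 3.8]
gripper_width: -0.2
grasp_force: 1.5
```

Call:
arm_command(
  rows=[
    {"grip": 0,"linear": [0,0,1],"rot": [0,0,0]},
    {"grip": 0,"linear": [0,0,1],"rot": [0,0,0]},
  ],
)

```text
clock: 6.25
position: [427.1, -259.7, 53.3]
ee_rot: [0.069, 0.998, -0.0, 0.0]
contact_force: [0.4, -0.2, 2.4]
gripper_width: 0.1
grasp_force: 1.2
```

Call:
arm_command(
  rows=[
    {"grip": 0,"linear": [0,0,1],"rot": [0,0,0]},
    {"grip": 0,"linear": [0,0,2],"rot": [0,0,0]},
  ],
)

```text
clock: 6.5
position: [427.2, -259.8, 51.4]
ee_rot: [0.069, 0.998, -0.0, 0.0]
contact_force: [2.2, -0.3, 7.9]
gripper_width: 0.1
grasp_force: 3.8
```

Call:
arm_command(
  rows=[
    {"grip": 0,"linear": [0,0,0.5],"rot": [0,0,0]},
    {"grip": 0,"linear": [0,0,0.5],"rot": [0,0,0]},
    {"grip": 0,"linear": [0,0,0.5],"rot": [0,0,0]},
    {"grip": 0,"linear": [0,0,0.5],"rot": [0,0,0]},
  ],
)

```text
clock: 7.0
position: [427.2, -259.8, 51.4]
ee_rot: [0.069, 0.998, -0.0, 0.0]
contact_force: [1.2, -0.0, 8.1]
gripper_width: 0.0
grasp_force: 3.6
```

```bash
python3 - <<'E'
from h import *
s=arm.read_state();print(s['clock'],s['position'],s['contact_force'])
t=snap('top');c=snap('scene')
a=t['frame'][130:290,330:450];b=c['frame'][120:280,200:320]
cv2.imwrite('pics/c3.png',cv2.resize(np.hstack([a,b]),None,fx=3.3,fy=3.3,interpolation=2)[:,:,::-1])
E
```

```text
7.0 [ 427.18802534 -259.80423774   51.41591339] [ 1.17110644 -0.02251962  8.12941523]
```

View pics/c3.png

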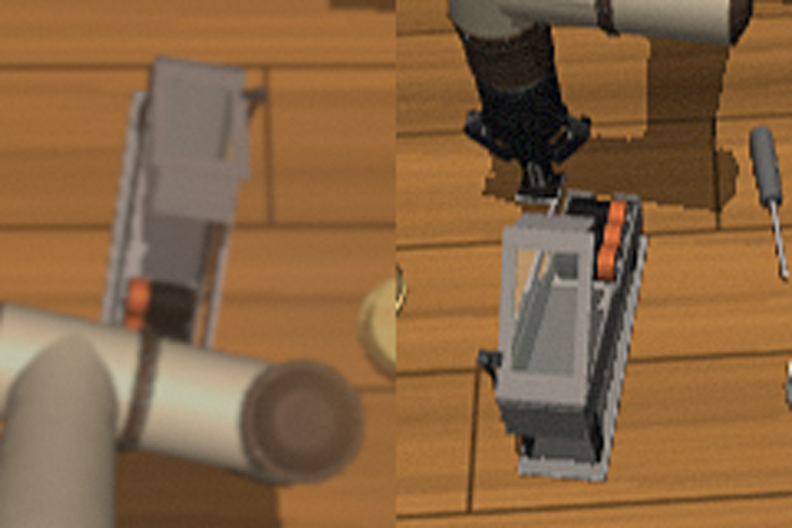

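The lever is on its stop at about 8 N, with no further travel, and all three cells are in the tray. Now easing it up.

Call:
arm_command(
  rows=[
    {"grip": 0,"linear": [0,0,-2],"rot": [0,0,0]},
    {"grip": 0,"linear": [0,0,-5],"rot": [0,0,0]},
    {"grip": 0,"linear": [0,0,-9],"rot": [0,0,0]},
    {"grip": 0,"linear": [0,0,-13],"rot": [0,0,0]},
    {"grip": 0,"linear": [0,0,-17],"rot": [0,0,0]},
    {"grip": 0,"linear": [0,0,-21],"rot": [0,0,0]},
    {"grip": 0,"linear": [0,0,-25],"rot": [0,0,0]},
    {"grip": 0,"linear": [0,0,-29],"rot": [0,0,0]},
    {"grip": 0,"linear": [0,0,-33],"rot": [0,0,0]},
    {"grip": 0,"linear": [0,0,-37],"rot": [0,0,0]},
  ],
)

```text
clock: 8.35
position: [427.0, -259.6, 88.1]
ee_rot: [0.069, 0.998, 0.0, 0.0]
contact_force: [-2.4, 0.4, 2.9]
gripper_width: 0.1
grasp_force: 1.5
```

Call:
arm_command(
  rows=[
    {"grip": 0,"linear": [0,0,-4],"rot": [0,0,0]},
    {"grip": 0,"linear": [0,0,-8],"rot": [0,0,0]},
    {"grip": 0,"linear": [0,0,-12],"rot": [0,0,0]},
    {"grip": 0,"linear": [0,0,-16],"rot": [0,0,0]},
    {"grip": 0,"linear": [0,0,-20],"rot": [0,0,0]},
    {"grip": 0,"linear": [0,0,-24],"rot": [0,0,0]},
    {"grip": 0,"linear": [0,0,-27],"rot": [0,0,0]},
    {"grip": 0,"linear": [0,0,-30],"rot": [0,0,0]},
    {"grip": 0,"linear": [0,0,-32],"rot": [0,0,0]},
    {"grip": 0,"linear": [0,0,-34],"rot": [0,0,0]},
  ],
)

```text
clock: 9.6
position: [427.0, -259.7, 121.9]
ee_rot: [0.069, 0.998, -0.0, -0.0]
contact_force: [1.7, -0.5, 2.2]
gripper_width: -0.1
grasp_force: 1.2
```

Call:
arm_command(
  rows=[
    {"grip": 0,"linear": [0,0,-1],"rot": [0,0,0]},
    {"grip": 0,"linear": [0,0,-2],"rot": [0,0,0]},
    {"grip": 0,"linear": [0,0,-3],"rot": [0,0,0]},
    {"grip": 0,"linear": [0,0,-4],"rot": [0,0,0]},
    {"grip": 0,"linear": [0,0,-5],"rot": [0,0,0]},
    {"grip": 0,"linear": [0,0,-6],"rot": [0,0,0]},
    {"grip": 0,"linear": [0,0,-7],"rot": [0,0,0]},
    {"grip": 0,"linear": [0,0,-8],"rot": [0,0,0]},
  ],
)

```text
clock: 10.6
position: [427.0, -259.7, 129.9]
ee_rot: [0.069, 0.998, 0.0, -0.0]
contact_force: [2.5, -0.2, 2.0]
gripper_width: -0.1
grasp_force: 1.2
```

Call:
arm_command(
  rows=[
    {"grip": 0,"linear": [0,0,-0.7],"rot": [0,0,0]},
    {"grip": 0,"linear": [0,0,-1.4],"rot": [0,0,0]},
    {"grip": 0,"linear": [0,0,-2.1],"rot": [0,0,0]},
    {"grip": 0,"linear": [0,0,-2.8],"rot": [0,0,0]},
    {"grip": 0,"linear": [0,0,-3.5],"rot": [0,0,0]},
    {"grip": 0,"linear": [0,0,-4.2],"rot": [0,0,0]},
    {"grip": 0,"linear": [0,0,-5],"rot": [0,0,0]},
    {"grip": 0,"linear": [0,0,-6],"rot": [0,0,0]},
    {"grip": 0,"linear": [0,0,-7],"rot": [0,0,0]},
    {"grip": 0,"linear": [0,0,-8],"rot": [0,0,0]},
  ],
)

```text
clock: 11.85
position: [425.8, -259.4, 137.2]
ee_rot: [0.069, 0.998, 0.0, -0.001]
contact_force: [-0.8, -0.6, -0.3]
gripper_width: 0.0
grasp_force: 0.0
```

Call:
arm_command(
  rows=[
    {"grip": 0,"linear": [0,0,-4],"rot": [0,0,0]},
    {"grip": 0,"linear": [0,0,-15],"rot": [0,0,0]},
    {"grip": 0,"linear": [0,0,-40],"rot": [0,0,0]},
    {"grip": 0,"linear": [0,0,-75],"rot": [0,0,0]},
    {"grip": 0,"linear": [0,35,-100],"rot": [0,0,0]},
    {"grip": 0,"linear": [0,-40,-110],"rot": [0,0,0]},
    {"grip": 0,"linear": [0,-100,-110],"rot": [0,0,0]},
    {"grip": 0,"linear": [0,-150,-110],"rot": [0,0,0]},
    {"grip": 0,"linear": [0,-170,-110],"rot": [0,0,0]},
    {"grip": 0,"linear": [0,-170,-110],"rot": [0,0,0]},
  ],
)

```text
clock: 13.1
position: [403.0, -428.8, 247.7]
ee_rot: [0.07, 0.998, 0.0, -0.0]
contact_force: [-0.1, 0.2, 0.1]
gripper_width: 0.0
grasp_force: 0.0
```

```bash
python3 - <<'E'
from h import *
s=arm.read_state();print(s['clock'],s['position'],s['contact_force'])
t=snap('top');c=snap('scene')
a=t['frame'][130:290,330:450];b=c['frame'][120:280,200:320]
cv2.imwrite('pics/c4.png',cv2.resize(np.hstack([a,b]),None,fx=3.3,fy=3.3,interpolation=2)[:,:,::-1])
E
```

```text
13.1 [ 403.03139725 -428.84739266  247.67465773] [-0.11432928  0.19291434  0.14345848]
```

View pics/c4.png

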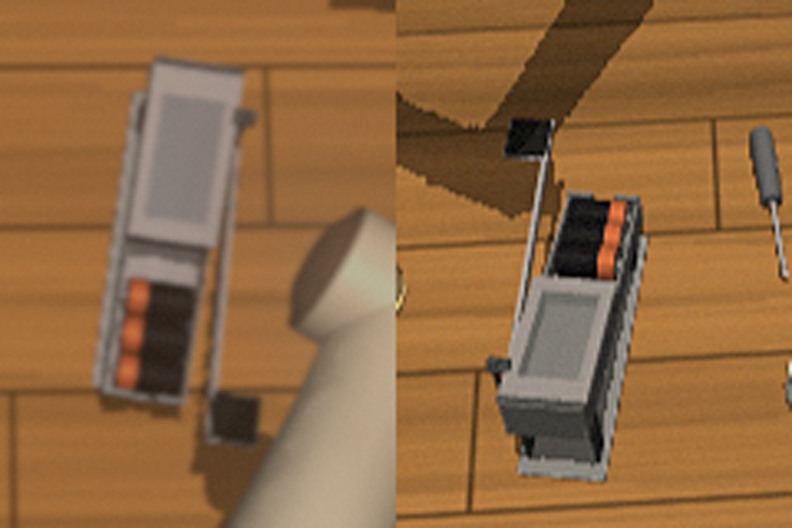

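The lid is shut, three cells lie in the tray, the pad is back up at its rest position, and the hand is clear.

```bash
python3 -c "
from bench import job;print(job.job_done())"
```

```text
the job is handed in; nothing more can be done
None
```

I pressed the wider dispenser's lever to its stop, all three D cells rolled into the tray, and I eased the lid fully shut and moved the hand clear; the job was handed in at about 13 s.

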